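# Close the shield and hold the scan head over it

### The job

Close the open metal shield frame on the green circuit board with the loose rectangular metal cover: lower it (do not drop it) so that it sits seated and level on the frame's rim, and let go. Then take the black scan head by its handle, carry it over the board's tall parts without it touching the board or the cover, and hold it still, upright and flat face down, about 1 cm above the middle of the cover, its long side parallel to the cover's long side. Finish while still holding it there in the gripper alone, and leave everything else on the bench where it is.

Things in the scene. Friction and masses are not known exactly. Their poses are not given: they have to be found in the camera images.
- board: Green circuit board 260 (x) x 220 (y) mm, fixed to the bench; origin at bench height under its centre, z up; upper face 14 mm over the bench. Tall parts round the frame: finned heat sink along the +y edge, white strip and capacitor along -y, capacitors and coil near +x, none over 65 mm above the bench. Only 3 mm chips within 60 mm of the frame's long walls (its +x and -x sides).
- frame_rim (a point): Centre of the open mouth of the steel shield frame on the board, level with the rim's upper edge, 36 mm above the bench (22 mm above the board). The frame is a rectangle of upright 4 mm walls, outside 48 (x) x 70 mm (y), opening 40 x 62 mm. x along its short side, y along its long side, z up.
- cover_center (a point): Centre of the loose aluminium cover, half-way up its 24 mm. Slab 48 (x) x 70 (y) x 18 mm with a plug 32 x 54 x 6 mm under its middle that enters the frame with 4 mm play each side; starts on the bench, on the plug. z up; same either way round. Slab underside 6 mm below this point, top 12 mm above: seated, it is 6 mm above frame_rim. About 120 g.
- head_center (a point): Centre of the black scan head, half-way up its 86 mm, on its handle's axis. Flat foot 44 (x) x 66 (y) x 10 mm, above it an upright handle 24 (x) x 36 (y) x 76 mm up to the top. Starts standing on its foot on the bench. x short side, y long side, z up; same either way round. About 160 g.
- head_face (a point): Centre of the scan head's flat underside, 43 mm below head_center; same axes.
- screwdriver: Bystander: screwdriver lying on the bench; origin under its middle.
- spool: Bystander: grey spool, 56 mm across, 35 mm high, with a 20 mm bore; origin at the centre of its underside.
- bottle: Bystander: amber bottle, 40 mm across, 90 mm high; origin at the centre of its underside.
- brush: Bystander: brush lying on the bench; origin under its middle.
- tray: Bystander: grey divided tray 120 x 90 x 30 mm; origin at the centre of its underside.
- dish: Bystander: white dish 70 mm across, 25 mm high; origin at the centre of its underside.
- adapter: Bystander: small grey plug adapter, 50 x 30 x 22 mm; origin at the centre of its underside.
There are look-alikes about, which are no part of the job. Leave any orange or turquoise look-alike of the part that bears cover_center alone. Leave any red look-alike of the part that bears head_center alone.

How it is judged:
By the outcome, as a careful person would: the job done as asked, in the order asked, and still so for the second after the job is handed in, while the arm keeps its last pose, push and grip.
It also fails if it takes over 66 s, if anything falls off the work surface, if the arm or the gripper's body presses on something with over 40 N, if the wrist force passes 120 N, or if a joint passes its speed limit or range.

### The arm

A 7-joint arm with a two-finger parallel gripper is mounted at the origin on the work surface. World frame = base frame: x ahead of the robot, y to its left, z up, the work surface at z = 0. Lengths are in m, angles in rad, forces in N, time in s.
With the tool pointing down it reaches from about 0.425 to 0.825 m from the base axis. Payload 3.6 kg.
Tool frame: the origin (TCP) lies where the fingers leave the gripper's body, on its centre line; the fingertips stand 73 mm ahead of it and the grasp point (between the pads) lies 54 mm ahead of it; z points along the fingers, y is the line along which they close (so a half turn about z gives the same grasp; the last joint's range is limited). The gripper opens to 85 mm and grips with 20 to 120 N. Pads are 22 mm wide; open, the fingers measure 114 mm over their backs; the gripper's body (76 mm by 85 mm) begins 54 mm behind the grasp point. The pads swing forward as they close: fully open they stand 13 mm farther back than shut.
Start: joints at [1.143, 0.615, -0.013, 1.423, 0.008, 1.103, -0.04], TCP at [0.254, -0.598, 0.304] pointing down, gripper open.
Joint ranges: [-3.12, 3.12], [-0.3, 2.06], [-1.34, 1.32], [0.26, 2.42], [-1.36, 4.5], [0.01, 1.98], [-2.84, 2.84]. Speed limits (rad/s): [2.79, 2.79, 3.14, 3.14, 3.14, 3.14, 3.14].

### API

Orientations are given as a unit quaternion [x, y, z, w].
In Python, from station import arm, snapshot, camera_info, ticket gives the robot as it stands. Calls block until the motion is done:
- arm.movep(position, orientation): joint-space move of the TCP to a pose.
- arm.line_to(position, velocity=0.15, ori=None): straight line of the TCP; ori=None keeps the orientation; velocity is the mean speed in m/s.
- arm.move_j(angles): joint-space move.
- arm.move_gripper(opening, effort=None): opening from 0.0 (shut) to 1.0 (fully open); effort is the grip in N (None keeps the last); returns when the fingers have stopped.
- arm.pause(seconds).
- arm.ik(position, orientation): joint angles nearest the present ones, or None.
- snapshot(name): name is "side" or "top" or "wrist"; returns the picture (384x512x3 uint8, blue, green, red); there is no depth.
- camera_info(name): a dict with "fx", "fy", "cx", "cy" (pixels), "R" (3x3) and "t" (3): a world point X has camera coordinates R X + t; the wrist camera has in their place "T_tool_cam" (4x4, takes a point from camera to tool coordinates, whose origin is the TCP and whose axes are the flange's). Camera axes: x right, y down, z forward; pixel columns grow to the right and rows downward; lengths in m; the calibration is good to about 2 mm. A picture is of the moment at which its call begins: read the wrist's pose just before it. camera_info takes no time and is no camera call.
A pose or a line that the arm cannot do raises arm.MotionError and nothing moves.
- ticket.finish_job(): hands the job in; it is judged then, once.
Readings, each from a call of its own:
- arm.read_time(): time.
- arm.read_joint_positions(): joint angles.
- arm.read_dq(): joint speeds.
- arm.read_effort(): joint torques, N m.
- arm.read_tool_pos(): TCP position.
- arm.read_eef_rot(): TCP orientation.
- arm.read_ft_force(): force on the tool from outside, world axes, zero at the start.
- arm.read_wrist_torque(): the same for the moment, N m.
- arm.read_opening(): opening from 0.0 (shut) to 1.0 (fully open).
- arm.read_finger_force(): force on a finger pad.
Only numpy, scipy, OpenCV 4.12 (cv2) and the standard library are available. Lean on these libraries where they do the work, as an engineer would, in place of code of your own. Each camera call takes 0.05 s, during which the arm holds its last target. There are 200 camera calls.

## Working session

There is one attempt and no reset: what is moved stays moved. The work goes in short steps, each a Python script; the robot and the scene stay as the last script left them, time stands still between calls to the robot, and variables do not carry over. Pictures are saved under pics/ and viewed, at most 10 in all, crops included, and the job is handed in when it is done.

```bash
mkdir -p pics; ls; python3 - <<'E'
from station import arm, snapshot, camera_info
import cv2
for n in("top","side"):
    cv2.imwrite(f"pics/{n}0.png",cv2.resize(snapshot(n),(800,600),interpolation=cv2.INTER_CUBIC))
    print(n,camera_info(n))
print(camera_info("wrist"),arm.read_eef_rot(),arm.read_time())
E
```

```text
pics
top {'fx': 429.36180481286414, 'fy': 429.36180481286414, 'cx': 257.2212256631851, 'cy': 192.33400782706235, 'R': array([[ 6.56384794e-04, -9.99927459e-01,  1.20268801e-02],
       [-9.87138228e-01, -2.57060655e-03, -1.59848401e-01],
       [ 1.59867722e-01, -1.17672710e-02, -9.87068307e-01]]), 't': array([0.00243828, 0.53881912, 1.29092422])}
side {'fx': 357.3002782041724, 'fy': 357.3002782041724, 'cx': 251.37792384848305, 'cy': 198.35658354514624, 'R': array([[ 0.97926967, -0.20255752, -0.00116413],
       [-0.14306209, -0.68754596, -0.71190856],
       [ 0.14340204,  0.697317  , -0.70227121]]), 't': array([-0.53030055,  0.13037744,  1.01493578])}
{'fx': 337.1275154929983, 'fy': 337.1275154929983, 'cx': 251.11727567069858, 'cy': 186.06644809512946, 'T_tool_cam': array([[-1.00377055e-04, -9.45433950e-01, -3.25813805e-01,
         8.33206725e-02],
       [ 9.99999972e-01, -2.49769294e-05, -2.35603938e-04,
        -7.75433454e-04],
       [ 2.14610133e-04, -3.25813819e-01,  9.45433926e-01,
        -7.02796742e-02],
       [ 0.00000000e+00,  0.00000000e+00,  0.00000000e+00,
         1.00000000e+00]])} [ 9.79976910e-01  1.99107762e-01 -2.39491710e-04 -1.13953166e-03] 0.1
```

View pics/top0.png

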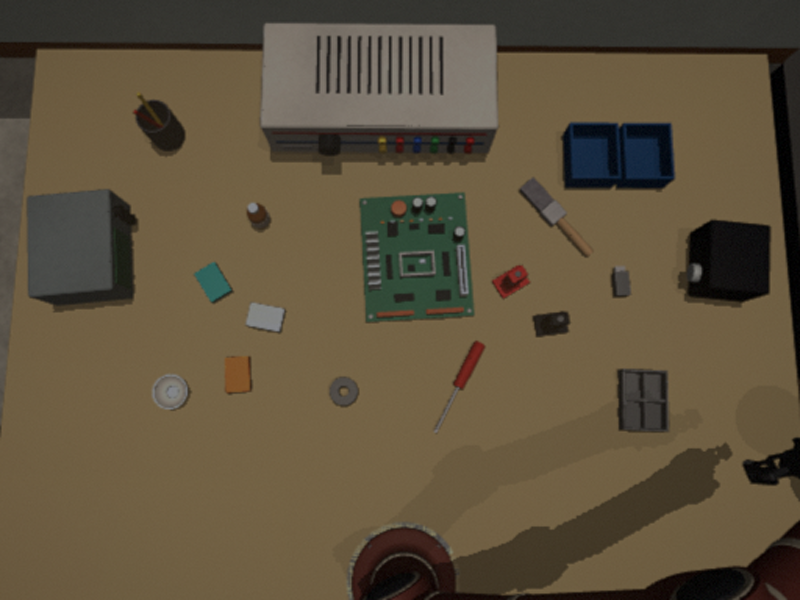

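View pics/side0.png

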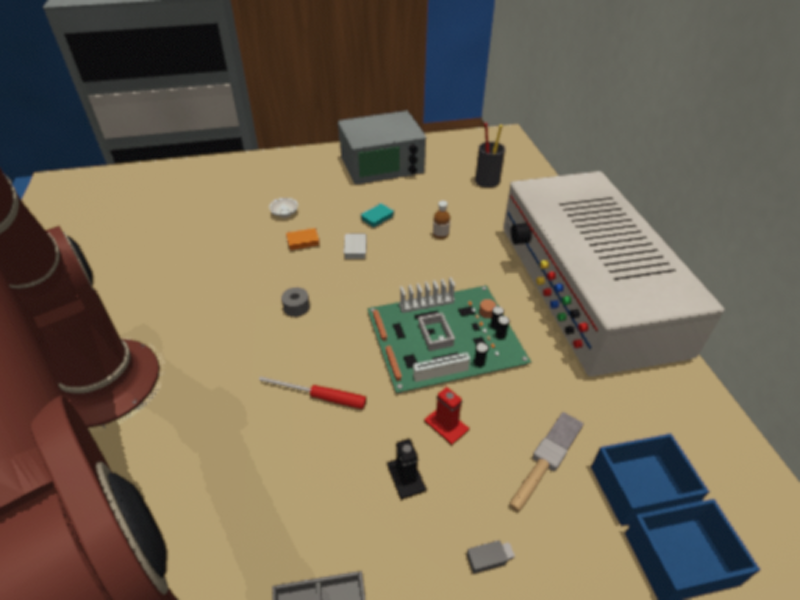

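The top view (800x600 scale) shows these candidates:
- **Cover:** silver slab at (266,318), turquoise at (213,283) and orange at (237,374). The bare-metal silver one fits.
- **Scan head:** black at (551,322) and red at (511,280). The black one fits.
- **Frame:** at (417,264) on the board.

Next is one enlarged crop to confirm these, with coarse positions.

```bash
cat > h.py <<'E'
from station import arm, snapshot, camera_info, ticket
import numpy as np, cv2
from scipy.spatial.transform import Rotation as Ro
def cam(name):
    c=camera_info(name)
    K=np.array([[c["fx"],0,c["cx"]],[0,c["fy"],c["cy"]],[0,0,1]])
    if name=="wrist":
        T=np.eye(4);T[:3,:3]=Ro.from_quat(arm.read_eef_rot()).as_matrix();T[:3,3]=arm.read_tool_pos()
        M=np.linalg.inv(T@c["T_tool_cam"]);R,t=M[:3,:3],M[:3,3]
    else: R,t=c["R"],c["t"]
    return K,R,t
def to_plane(c,uv,z):
    K,R,t=c; uv=np.atleast_2d(np.asarray(uv,float))
    d=np.c_[uv,np.ones(len(uv))]@np.linalg.inv(K).T@R; o=-R.T@t
    return o+d*((z-o[2])/d[:,2])[:,None]
def proj(c,X):
    K,R,t=c; p=(np.atleast_2d(X)@R.T+t)@K.T; return p[:,:2]/p[:,2:]
def down(yaw):  # fingers close along world direction yaw
    z=np.array([0,0,-1.]);y=np.array([np.cos(yaw),np.sin(yaw),0]);x=np.cross(y,z)
    return Ro.from_matrix(np.c_[x,y,z]).as_quat()
E
python3 - <<'E'
from h import *
c=cam("top")
for n,p,z in(("cover",(266,316),.024),("head",(551,324),.01),("frame",(417,264),.036),("red",(511,284),.01),("bottle",(258,222),0),("headtop",(561,317),.086)):
    print(n,to_plane(c,np.array(p)*.64,z).round(3), )
im=snapshot("top")
f=lambda x0,y0:cv2.resize(im[y0:y0+80,x0:x0+85],None,fx=4.7,fy=4.7,interpolation=cv2.INTER_CUBIC)
cv2.imwrite("pics/c1.png",cv2.convertScaleAbs(np.hstack([f(120,165),f(305,160)]),alpha=1.6))
r=Ro.from_quat(arm.read_eef_rot()).as_matrix();print(r.round(3),down(0))
E
```

```text
cover [[0.51  0.276 0.024]]
head [[ 0.497 -0.3    0.01 ]]
frame [[ 0.615 -0.027  0.036]]
red [[ 0.579 -0.221  0.01 ]]
bottle [[0.711 0.303 0.   ]]
headtop [[ 0.501 -0.302  0.086]]
[[ 0.921  0.39  -0.001]
 [ 0.39  -0.921  0.002]
 [-0.    -0.002 -1.   ]] [0.70710678 0.70710678 0.         0.        ]
```

View pics/c1.png

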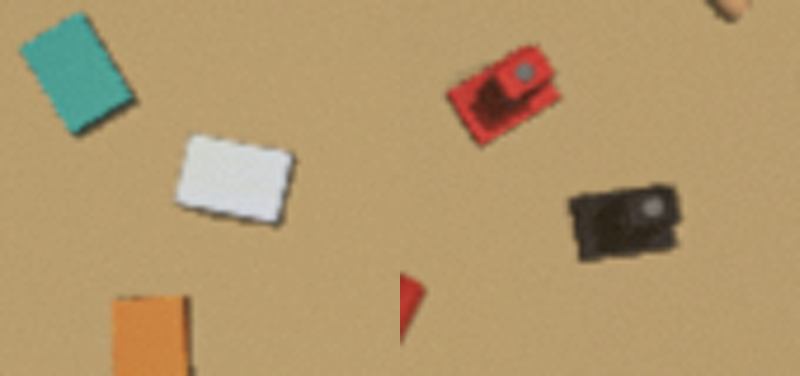

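The crop shows the silver slab at crop (235,180) and the black head at crop (628,222). The teal, orange and red parts are the look-alikes. Next I look from near at the frame and the cover.

```bash
python3 - <<'E'
from h import *
import pickle
def look(name,p,yaw):
    arm.movep(p,down(yaw)); arm.pause(.3)
    c=cam("wrist"); im=snapshot("wrist"); pickle.dump((c,im),open(name+".pkl","wb"))
    print(name,arm.read_time(),arm.read_tool_pos(),arm.read_joint_positions())
    return im
for y in(0,np.pi): print(y,arm.ik([.615,-.027,.23],down(y)))
y0=0 if arm.ik([.615,-.027,.23],down(0)) is not None else np.pi
a=look("frame",[.615,-.027,.22],y0)
b=look("cover",[.51,.276,.20],y0-.164)
cv2.imwrite("pics/look.png",np.hstack([cv2.resize(cv2.convertScaleAbs(i[:,80:430],alpha=1.4),(400,439)) for i in(a,b)]))
E
```

```text
0 [ 0.24894592  0.665721   -0.40457102  1.6102789   0.30828785  0.92933419
 -0.26417362]
3.141592653589793 [-0.25446065  0.6718374   0.44522937  1.62794445 -0.34354897  0.92036044
 -2.82528908]
frame 2.925 [ 0.61501803 -0.02723429  0.22003155] [ 0.24595602  0.67679686 -0.39891094  1.62025603  0.31367992  0.90838665
 -0.26881983]
cover 4.5 [0.51045489 0.27527705 0.19998113] [-0.3247452   0.64531493 -0.3316315   1.7450486   0.27745736  0.79740187
 -0.95498765]
```

View pics/look.png

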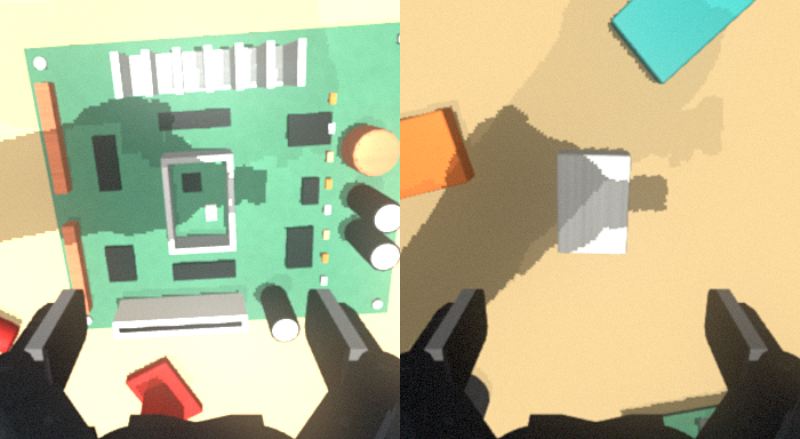

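Left panel: rim outer corners near (163,155), (232,152), (238,252) and (169,254). Right panel: silver cover corners near (558,154), (630,155), (628,253) and (558,252). I'll enlarge both for accurate corners.

```bash
python3 - <<'E'
import pickle,cv2,numpy as np
o=[]
for n,x0,y0 in(("frame",208,125),("cover",205,125)):
    c,im=pickle.load(open(n+".pkl","rb")); o.append(cv2.resize(im[y0:y0+110,x0:x0+80],None,fx=5,fy=5,interpolation=cv2.INTER_CUBIC))
cv2.imwrite("pics/z.png",np.hstack(o))
E
```

```text
(no output)
```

View pics/z.png

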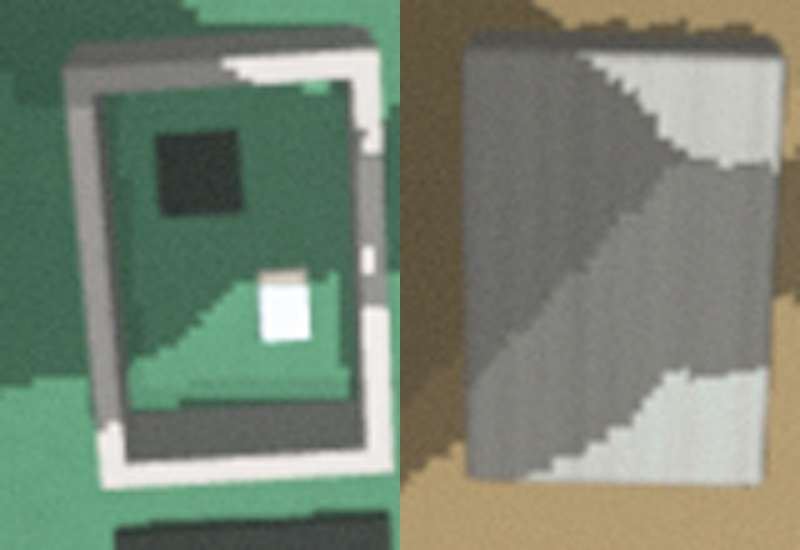

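The zoom shows the rim outer corners at (65,68), (380,48), (393,470), (103,489) and the inner ones at (97,95), (352,80), (365,448), (127,463). The cover top corners are (464,50), (783,56), (763,486), (466,478). I'll convert these and check them against the given sizes.

```bash
cat >> h.py <<'E'
def fit(c,uv,z,sx,sy):
    """centre+yaw of rectangle; corners given image TL,TR,BR,BL; returns centre, yaw of short side, rms, sizes"""
    P=to_plane(c,uv,z)[:,:2]; m=P.mean(0)
    s=(P[1]-P[0]+P[2]-P[3])/2; l=(P[0]-P[3]+P[1]-P[2])/2
    v=s/np.linalg.norm(s)+np.array([l[1],-l[0]])/np.linalg.norm(l)*np.sign(s@np.array([l[1],-l[0]]))
    return m,np.arctan2(v[1],v[0]),np.linalg.norm(s),np.linalg.norm(l)
E
python3 - <<'E'
from h import *
import pickle
f=lambda a,x0,y0:(np.array(a,float)+.5)/5-.5+[x0,y0]
c=pickle.load(open("frame.pkl","rb"))[0]
print(fit(c,f([(65,68),(380,48),(393,470),(103,489)],208,125),.036,48,70))
print(fit(c,f([(97,95),(352,80),(365,448),(127,463)],208,125),.036,40,62))
c=pickle.load(open("cover.pkl","rb"))[0]
print(fit(c,f([(64,50),(383,56),(363,486),(66,478)],205,125),.024,48,70))
E
```

```text
(array([ 0.6168652, -0.0255917]), np.float64(0.06375068680536887), np.float64(0.047983631781417874), np.float64(0.07025830560653382))
(array([ 0.61686108, -0.02569319]), np.float64(0.060895243616013325), np.float64(0.03911516116989322), np.float64(0.06137502815478389))
(array([0.50827952, 0.27992656]), np.float64(-0.18923166891420573), np.float64(0.04722762125728536), np.float64(0.06911526533112378))
```

Sizes and yaws agree (48x70, 40x62 and 47x69 mm). Now I grasp the cover.

```bash
python3 - <<'E'
from h import *
q=down(-.189); x,y=.5083,.2799
arm.move_gripper(.8,40)
arm.movep([x,y,.14],q); arm.line_to([x,y,.072],.1,q); arm.pause(.2)
print(arm.read_ft_force(),arm.read_tool_pos())
arm.move_gripper(0,40); arm.pause(.2)
print("grip",arm.read_opening(),arm.read_finger_force(),arm.read_ft_force())
arm.line_to([x,y,.19],.1); arm.pause(.3)
print(arm.read_opening(),arm.read_finger_force(),arm.read_ft_force(),arm.read_tool_pos(),arm.read_time())
im=snapshot("wrist"); cv2.imwrite("pics/g.png",im)
cv2.imwrite("pics/gs.png",np.hstack([im[150:384,100:420],cv2.resize(snapshot("side")[100:200,130:270],(328,234))]))
E
```

```text
[ 0.39204193 -0.17286278  0.48604249] [0.50866612 0.28009847 0.07271234]
grip 0.5528167001422515 42.87121653556824 [-0.76753262 -0.16540308  4.81393791]
0.5514734956515678 42.27144777774811 [-0.15441581  0.23527516 -1.221596  ] [0.5082036  0.27986179 0.18967801] 8.35
```

View pics/gs.png

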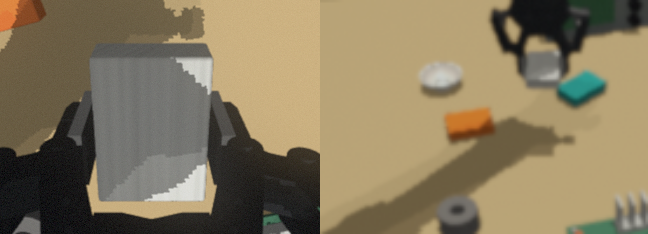

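The cover is held at crop corners (91,57), (211,57), (206,200) and (93,200), and it looks level. I'll measure its offset in the hand and then place it with a force-guarded descent.

```bash
python3 - <<'E'
from h import *
c=cam("wrist"); p=arm.read_tool_pos()
uv=np.array([(91,57),(211,57),(206,200),(93,200)])+[100,150.]
m,yaw,a,b=fit(c,uv,p[2]-.0485,0,0); print(m-p[:2],yaw,a,b)
for k in(.046,.051): print(fit(c,uv,p[2]-k,0,0)[2:])
E
```

```text
[-0.00124625  0.00055716] -0.19354644597451343 0.048122133981478965 0.06914455793198822
(np.float64(0.047109202368194596), np.float64(0.06768912146604009))
(np.float64(0.04913506559476338), np.float64(0.07059999439793634))
```

```bash
python3 - <<'E'
from h import *
q=down(.062); x,y=.6178,-.0260
arm.movep([x,y,.19],q); arm.line_to([x,y,.112],.08,q); arm.pause(.3)
f0=arm.read_ft_force()[2]; print(arm.read_tool_pos(),f0)
cv2.imwrite("pics/h.png",snapshot("side"))
z=.111
while z>.0985:
    arm.line_to([x,y,z],.02); arm.pause(.05)
    f=arm.read_ft_force(); print(round(arm.read_tool_pos()[2],4),f.round(1) if hasattr(f,'round') else f)
    if f[2]-f0>4: break
    z-=.001
print(arm.read_opening(),arm.read_time())
im=snapshot("wrist"); s=cv2.resize(snapshot("side")[160:270,220:360],(420,330),interpolation=cv2.INTER_CUBIC)
cv2.imwrite("pics/p.png",np.hstack([im[54:384,80:440],s]))
E
```

```text
[ 0.61793674 -0.02602223  0.11235508] -0.4517424949844556
0.1109 [-0.2 -0.8 -1.2]
0.1099 [-0.4 -0.3 -1.8]
0.1089 [-0.3  0.3 -1.7]
0.1079 [ 0.5 -1.1 -1. ]
0.1069 [-0.2 -0.9 -0.6]
0.106 [-0.9 -0.2 -0.9]
0.1049 [ 0.1  0.1 -2.2]
0.1039 [ 0.6 -0.7 -1.4]
0.103 [0.1 1.4 0.5]
0.1026 [-3.  -0.6  5.8]
0.5482204797702869 14.1583
```

View pics/p.png

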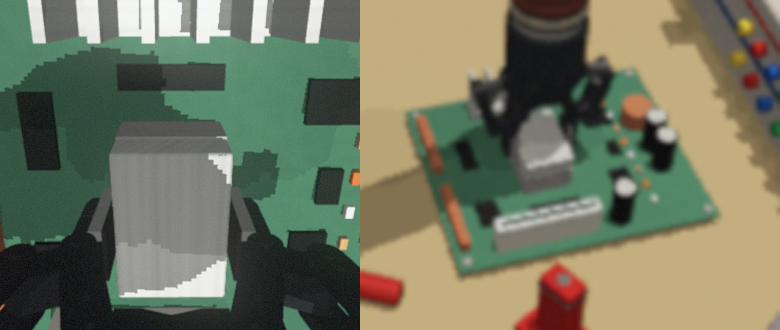

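Contact came at TCP z=0.1026, against 0.102 expected, and the picture shows the cover flush on the frame. I release, back off and look at it, then view the head.

```bash
python3 - <<'E'
from h import *
import pickle
p=arm.read_tool_pos()
arm.move_gripper(.72); arm.pause(.2)
arm.line_to([p[0],p[1],.24],.12); arm.pause(.3)
c=cam("wrist"); im=snapshot("wrist"); pickle.dump((c,im),open("seat.pkl","wb"))
arm.movep([.497,-.30,.25],down(.12)); arm.pause(.3)
c=cam("wrist"); b=snapshot("wrist"); pickle.dump((c,b),open("head.pkl","wb"))
print(arm.read_time(),arm.read_joint_positions())
f=lambda i:cv2.resize(i[110:250,200:300],None,fx=4,fy=4,interpolation=cv2.INTER_CUBIC)
cv2.imwrite("pics/s.png",np.hstack([f(im),cv2.convertScaleAbs(f(b),alpha=1.6)]))
E
```

```text
17.9 [ 0.81204258  0.60680568 -0.4955875   1.6899324   0.34411476  0.93252847
  0.30526379]
```

View pics/s.png

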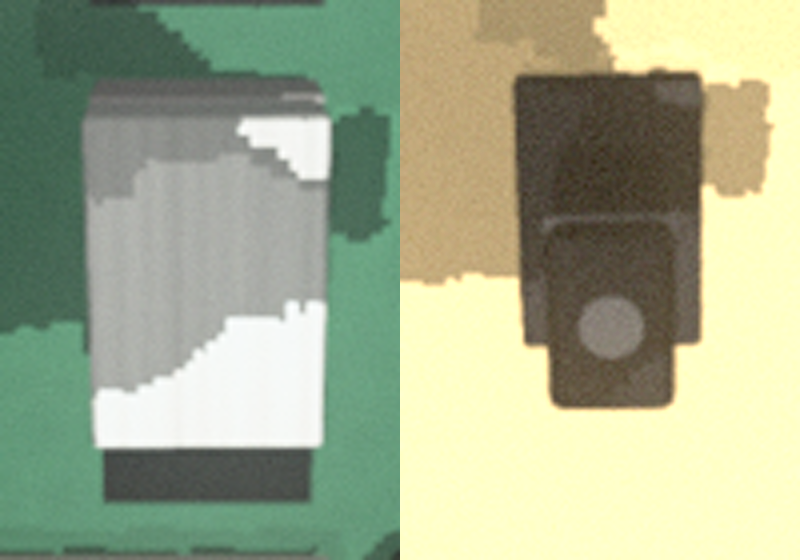

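Left panel: cover seated, top corners (83,116), (331,116), (322,447) and (97,447). Right panel: head foot corners (516,75), (702,73), (700,344) and (527,344), handle top corners (546,220), (672,220), (674,407) and (549,407).

```bash
python3 - <<'E'
from h import *
import pickle
f=lambda a:(np.array(a,float)+.5)/4-.5+[200,110]
c=pickle.load(open("seat.pkl","rb"))[0]
for z in (.054,.06):print(fit(c,f([(83,116),(331,116),(322,447),(97,447)]),z,0,0))
c=pickle.load(open("head.pkl","rb"))[0]
print(fit(c,f([(116,75),(302,73),(300,344),(127,344)]),.01,0,0))
print(fit(c,f([(146,220),(272,220),(274,407),(149,407)]),.086,0,0))
print(to_plane(c,f([(211,328)]),.086))
E
```

```text
(array([ 0.61699091, -0.02586356]), np.float64(0.0661812825914569), np.float64(0.04713946004071569), np.float64(0.06947315025365154))
(array([ 0.61686849, -0.02389243]), np.float64(0.06618128259145686), np.float64(0.04603400156248992), np.float64(0.06784394866986983))
(array([ 0.49787348, -0.29787315]), np.float64(0.13352245324853818), np.float64(0.042617952982707916), np.float64(0.06623690269537988))
(array([ 0.4973425 , -0.29696549]), np.float64(0.12893928665835172), np.float64(0.023111688976230203), np.float64(0.036488329830605085))
[[ 0.49776986 -0.29933398  0.086     ]]
```

The cover is seated at (0.617,-0.026), matching the frame and the z=0.054 size. Now the head: grip, lift, carry at 0.25 and hover.

```bash
python3 - <<'E'
from h import *
q=down(.131); x,y=.4987,-.2972
arm.movep([x,y,.19],q); arm.line_to([x,y,.112],.08,q); arm.pause(.3)
g=arm.read_tool_pos(); print(g,arm.read_ft_force())
arm.move_gripper(0,60); arm.pause(.3)
print("grip",arm.read_opening(),arm.read_finger_force(),arm.read_ft_force())
gz=arm.read_tool_pos()[2]; print(gz); np.save("gz.npy",gz)
arm.line_to([x,y,.26],.12); arm.pause(.2)
print(arm.read_opening(),arm.read_ft_force(),arm.read_tool_pos())
q=down(.064)
arm.movep([.618,-.026,.26],q); arm.pause(.2)
arm.line_to([.618,-.026,gz+.068],.06,q); arm.pause(.4)
print(arm.read_tool_pos(),arm.read_ft_force(),arm.read_opening(),arm.read_time())
w=snapshot("wrist"); s=snapshot("side"); cv2.imwrite("pics/e_w.png",w); cv2.imwrite("pics/e_s.png",s)
cv2.imwrite("pics/e.png",np.hstack([cv2.resize(s[125:275,215:365],(400,400),interpolation=cv2.INTER_CUBIC),cv2.resize(w[80:380,100:400],(400,400))]))
E
```

```text
[ 0.49878481 -0.29732707  0.11232699] [ 0.28695542  0.36254453 -0.48182601]
grip 0.276367406742973 59.222155809402466 [-0.87626909 -0.00684529  2.73050239]
0.1121386617242586
0.27249322618191896 [-0.51314355 -0.14618746 -2.95069246] [ 0.49850908 -0.29713875  0.25937631]
[ 0.61800627 -0.02600562  0.18020042] [-0.69609374  0.12757614 -2.02223102] 0.275379828366425 25.2083
```

View pics/e.png

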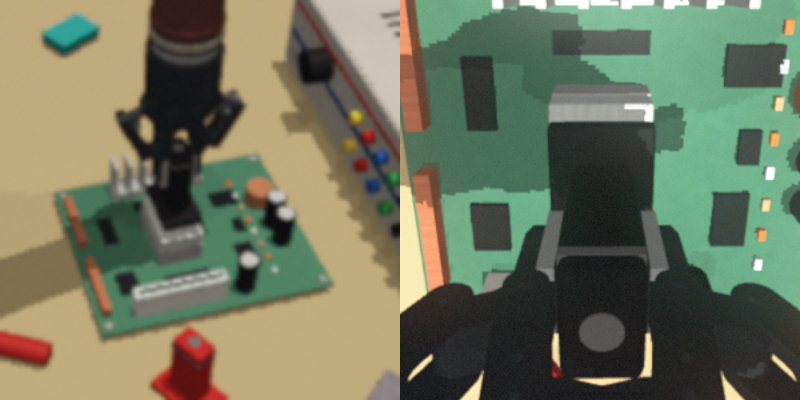

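The head is held upright over the cover, parallel to it. Far foot edge runs (548,122)–(655,122) and the cover's far top edge (549,103)–(654,103). I'll check the alignment from these edges, then lower the last 4 mm.

```bash
python3 - <<'E'
from h import *
c=cam("wrist"); p=arm.read_tool_pos()
f=lambda a:(np.array(a,float)-[400,0]+.5)*.75-.5+[100,80]
r=np.array([[np.cos(.064),np.sin(.064)],[-np.sin(.064),np.cos(.064)]])
for uv,z in(([(548,122),(655,122)],.078),([(549,103),(654,103)],.054),([(556,258),(647,258),(651,376),(559,376)],.154)):
    print(((to_plane(c,f(uv),z)[:,:2]-p[:2])@r.T*1000).round(1).tolist())
arm.line_to([.618,-.026,float(np.load("gz.npy"))+.0645],.03); arm.pause(.5)
print(arm.read_tool_pos(),arm.read_ft_force(),arm.read_opening(),arm.read_time(),np.abs(arm.read_dq()).max())
cv2.imwrite("pics/f.png",np.hstack([cv2.resize(snapshot("side")[155:245,240:330],(400,400),interpolation=cv2.INTER_CUBIC),cv2.resize(snapshot("wrist")[80:380,100:400],(400,400))]))
E
```

```text
[[-22.3, 33.4], [20.4, 33.4]]
[[-24.5, 35.2], [22.6, 35.2]]
[[-12.2, 20.6], [10.5, 20.6], [12.8, -17.3], [-12.6, -17.3]]
[ 0.61800874 -0.02601907  0.17669589] [ 0.30606025 -0.2672373  -2.13807901] 0.2777301180808306 26.075 0.00267545780164581
```

View pics/f.png

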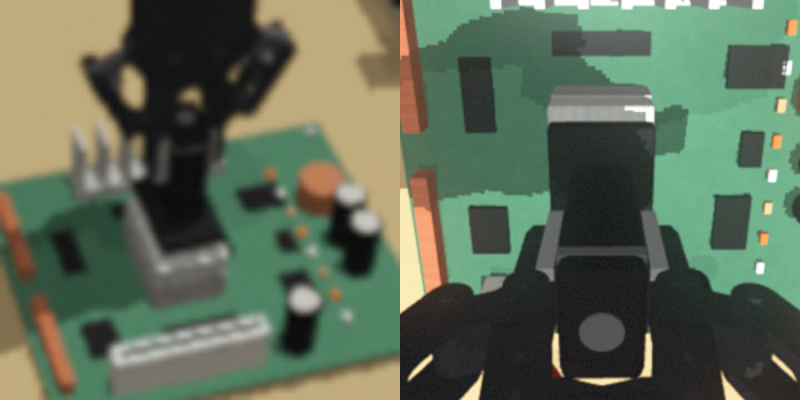

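The last picture shows the head upright and centred over the seated cover, with a gap of about 10 mm. Foot and cover agree to about 0.2 mm, and the arm is still.

```bash
python3 -c "
from station import ticket
print(ticket.finish_job())"
```

```text
the job is handed in; nothing more can be done
None
```

The job is handed in: the cover is seated level on the frame, and the gripper is holding the scan head upright about 1 cm above its middle, long sides parallel, at about 26 s on the robot's clock.

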